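# Seat the keyed collar on the carving stand and hold it home

### The arm

A 6-joint arm with a two-finger parallel gripper is mounted at the origin on the work surface; the furniture and walls round the work are solid. World frame = base frame: x ahead of the robot, y to its left, z up, the work surface at z = 0. Lengths are in m, angles in rad, forces in N, time in s.
With the tool pointing down it reaches from about 0.35 to 0.975 m from the base axis. Payload 4.9 kg.
Tool frame: the origin (TCP) lies on the centre line of the jaws, within the pads' length; the fingertips stand ahead of it and the grasp point (between the pads) is the TCP (manip.tip_extent is the z of the fingertips in the tool frame, in m); z points along the fingers, y is the line along which they close (so a half turn about z gives the same grasp; the last joint's range is limited). The gripper opens to 85 mm and grips with 20 to 120 N. Pads are 22 mm wide; open, the fingers measure 114 mm over their backs; the gripper's body (76 mm by 85 mm) begins 54 mm behind the grasp point. The pads swing forward as they close: fully open they stand 13 mm farther back than shut.
Start: joints at [1.117, 0.053, 1.613, -0, 1.476, -0.119], TCP at [0.205, 0.59, 0.25] pointing down, gripper open.
Joint ranges: [-3.01, 3.01], [-1.01, 2.22], [0.06, 2.58], [-1.02, 4.17], [0.09, 2.62], [-3.14, 3.14]. Speed limits (rad/s): [2.57, 2.57, 3.14, 3.14, 3.14, 3.14].

### API

Orientations are given as a unit quaternion [w, x, y, z].
In Python, from plant import manip gives the robot as it stands. The module is installed in compiled form; this text tells all that it offers.
- The arm moves only by the shell command python3 -m crank 'ROWS'. ROWS is 1 to 5 rows, parted by semicolons, with the numbers parted by commas; each row has 7 numbers: the opening from 0.0 (shut) to 1.0 (fully open), then dx, dy, dz in shares of 100 cm (1.0 is 100 cm), then a rotation vector rx, ry, rz in parts of the range, where 1.0 means 2 rad; each row shifts and turns the commanded pose from where the row before left it, along the tool's axes as they then stand; what a row does not reach is not made up. A row lasts 1/8 s, in which the tool goes at most 0.0625 m and 0.188 rad, less where a joint would pass 70% of its speed; a pose out of reach is approached as far as the arm can. The fingers move at their own pace and stop on an object; the grip force is fixed at half the most. Time passes only in rows, so rows that do not move let the fingers close. It prints the time, the measured TCP pose, the force, the opening and the grip force at its end. Shift and turn numbers lie between -1 and 1, and a call with a number outside is refused. Input that does not fit is refused with a message, and nothing moves.
- manip.state(): the state, without advancing time (a new reading comes with each control period).
- manip.grab_frame(name): name is "scene" or "top" or "wrist"; returns (picture, depth): 384x512x3 uint8, red, green, blue; 384x512 float32, m along the optical axis (not along the pixel's ray), 0 where there is no reading.
- manip.camera_params(name): a dict with "intrinsics" (3x3 intrinsics, pixels), "k1" (the pictures are not rectified: a ray, as slopes to the right and down, at radius r is drawn at 1 + k1 r^2 times it, then the intrinsics apply), "xyz" and "orientation" of the camera in the world. Camera axes: x right, y down, z forward; pixel columns grow to the right and rows downward; lengths in m; the calibration is good to about 2 mm. A picture is of the moment at which its call begins: read the wrist's pose just before it. camera_params takes no time and is no camera call; for the wrist camera it gives the pose at the moment of the call.
- manip.job_done(): hands the job in; it is judged then, once.
Trained networks look in the newest picture that a camera, given by its name, has taken for a name from the list of things; names that differ only in an ending like _2 or _b are one class to them, and where a whole thing is asked for, a point or a joint stands for the part that bears it (a point fixed in the world has none). Each returns a list of dicts, best first, with "conf" (0 to 1); they miss things now and then, are a little off and sometimes report something else, mostly with a low value. They report only what shows in the picture. A call takes as long as a camera call. They do not tell look-alikes from the thing itself.
- manip.look_for(camera, query): "extent" ([left, top, right, bottom] in pixels, round what is visible of it).
- manip.outline_of(camera, query): "region" (384x512 bool, what is visible of it) and "extent" ([left, top, right, bottom] in pixels, round what is visible of it).
- manip.mark_of(camera, query): "centre" ([row, column] in pixels: a listed point, or the origin of a listed thing).
The state is a dict: "time": time; "joint_pos": joint angles; "joint_vel": joint speeds; "joint_efforts": joint torques, N m; "tool_pos": TCP position; "tool_rot": TCP orientation; "contact_force": force on the tool from outside, world axes, zero at the start; "ft_torque": the same for the moment, N m; "gripper_width": opening from 0.0 (shut) to 1.0 (fully open); "grasp_force": force on a finger pad.
Only numpy, scipy, OpenCV 4.12 (cv2) and the standard library are available. Lean on these libraries where they do the work, as an engineer would, in place of code of your own. Each camera call takes 0.05 s, during which the arm holds its last target. There are 200 camera calls.

### The job

Lift the knurled collar by its rim and lower it, open end down, onto the upright spindle of the carving stand, where it will catch on the spindle's cross pins. Turn it until its hidden keyways drop over the pins, push it down flush against the stand's flange, squeezing the sprung brass sleeve, and finish while still holding it pushed fully home (a workmate will then lock it; let go and the spring lifts it). Leave the slip stone, tape measure and dust brush where they lie.

Things in the scene. Friction and masses are not known exactly. Their poses are not given: they have to be found in the camera images.
- stand: Carving-stand base, fixed: grey plate 110 x 110 x 12 mm, four bolt heads (tops 17 mm up) near its corners; on it a round dark steel flange (top radius 34 mm, top 20 mm above the bench) carrying an upright steel spindle, diameter 32 mm, its chamfered top (24 mm across) 54 mm above the bench. Origin: on the spindle axis at bench level; z up.
- pin_level (a point): Point on the spindle axis, 44 mm above the bench, where four 5 mm pins stick out of the spindle at right angles to each other, tips 21 mm from the axis. Their angle about the axis varies from start to start and is not given by any pose; they can be seen from above.
- collar: Loose round knurled aluminium collar, blind cap: outer diameter 56 mm, 42 mm tall, 0.2 kg, standing open end down on the bench. Grip its side, pad middle about 28 mm above the underside. Out of line it rides on the pins, underside about 45 mm above the bench; in line it slides down to the flange, underside 20 mm up. Origin: centre of underside; z up.
- bore (a point): Mouth of the collar's bore (centre of its underside). Bore 35 mm across, 36 mm deep; four keyways 10 mm wide, 44 mm across floors, at right angles, full depth, invisible from outside and their angle not given: find it by feel within a quarter turn (a catch of about 0.12 rad either way). Carried over unturned from the start, the collar is never in line.
- ejector (a joint): Spring-loaded brass sleeve, 47 mm outer diameter, round the foot of the spindle: how far it is pressed down, in m. 0: free, its top 8 mm above the flange; 0.008: flush with the flange, i.e. the collar is home. Pushes up with about 5 N when free and 10 N when flush; the collar's weight does not press it down.
- slip_stone: Bystander: flat pale sharpening stone 36 x 100 x 12 mm lying on the bench; origin: centre of its underside.
- tape_measure: Bystander: yellow tape measure 30 x 63 x 59 mm standing on the bench; origin: centre of its underside.
- dust_brush: Bystander: flat brush with wooden handle, 34 x 187 x 13 mm, lying on the bench; origin: centre of its underside.
Mind the look-alikes: they are no part of the job. There is more than one size of the collar; the one meant has the size given above. There is more than one size of the stand; the job needs the smaller.

How it is judged:
By the outcome, as a careful person would: the job done as asked, in the order asked, and still so for the second after the job is handed in, while the arm keeps its last pose, push and grip.
It also fails if it takes over 61 s, if anything falls off the work surface, if the arm or the gripper's body presses on something with over 40 N, if the wrist force passes 120 N, or if a joint passes its speed limit or range.

## Working session

There is one attempt and no reset: what is moved stays moved. The work goes in short steps, Python scripts to look and compute and a shell command to move; the robot and the scene stay as the last step left them, time stands still between calls to the robot, and variables do not carry over. Pictures are saved under pics/ and viewed, at most 10 in all, crops included, and the job is handed in when it is done.

```bash
mkdir -p pics; cat > h.py <<'E'
import numpy as np, cv2
from plant import manip
from scipy.spatial.transform import Rotation as R
def quat(q): return R.from_quat([q[1],q[2],q[3],q[0]])
def cloud(cam,depth,p=None):
    p=p or manip.camera_params(cam); K=np.array(p['intrinsics'])
    v,u=np.mgrid[0:384,0:512].astype(float)
    d=np.stack([u.ravel(),v.ravel()],1)[:,None]
    n=cv2.undistortPoints(d,K,np.array([p['k1'],0,0,0.]))[:,0]
    P=np.c_[n,np.ones(len(n))]*depth.reshape(-1,1)
    return (quat(p['orientation']).apply(P)+p['xyz']).reshape(384,512,3)
def save(n,img): cv2.imwrite('pics/'+n,img[:,:,::-1])
E
python3 - <<'E'
from h import *
print(manip.state(), manip.tip_extent)
ims=[]
for c in ['top','scene']:
    im,d=manip.grab_frame(c); ims.append(im); W=cloud(c,d); np.save(c,W)
    print(c,manip.camera_params(c))
    for q in ['stand','collar','slip_stone','tape_measure','dust_brush']:
        for r in manip.outline_of(c,q)[:3]:
            m=r['region']&(d>0); P=W[m]
            zt=np.percentile(P[:,2],97); T=P[P[:,2]>zt-.006]
            print(c,q,round(r['conf'],2),r['extent'],'ztop',zt.round(4),'topc',T[:,:2].mean(0).round(4),'min',P.min(0).round(3),'max',P.max(0).round(3))
    save(c+'.png',im)
cv2.imwrite('pics/both.png',cv2.resize(np.vstack(ims)[:,:,::-1],(400,600)))
E
```

```text
{'time': 0.0, 'joint_pos': array([ 1.11703061e+00,  5.33642364e-02,  1.61426725e+00,  9.38726629e-06,
        1.47601727e+00, -1.19009174e-01]), 'joint_vel': array([-0.00152441,  0.00019968,  0.00086396, -0.00085348, -0.0018773 ,
       -0.00209355]), 'joint_efforts': array([-2.90627404e-04, -3.93690956e+01, -3.70175529e+01, -1.74523120e-04,
        7.05780520e-03, -1.93313508e-05]), 'tool_pos': array([0.20508486, 0.58978294, 0.24907439]), 'tool_rot': array([-2.94893858e-04,  1.66598189e-01,  9.86024334e-01, -9.84856927e-04]), 'contact_force': array([ 0.0871703 ,  1.04413116, -0.13295802]), 'ft_torque': array([ 0.0575778 , -0.01106043,  0.00971698]), 'grasp_force': 0.0, 'gripper_width': 0.9978918429818632} 0.019
top {'intrinsics': array([[351.94298414,   0.        , 249.08494305],
       [  0.        , 351.94298414, 191.05151764],
       [  0.        ,   0.        ,   1.        ]]), 'k1': 0.024561348303980872, 'xyz': array([ 0.41667329, -0.13844837,  0.92323026]), 'orientation': array([-0.04645924,  0.71301422, -0.69868214,  0.03599357])}
top stand 0.82 [284.5, 187.7, 326.3, 234.4] z
[... 1720 characters left out ...]
.004] max [ 0.545 -0.209  0.055]
scene collar 0.77 [195.5, 131.8, 206.8, 147.7] ztop 0.033 topc [0.5633 0.1294] min [ 0.545  0.11  -0.002] max [0.596 0.181 0.034]
scene collar 0.67 [142.0, 147.1, 161.0, 159.5] ztop 0.033 topc [0.4363 0.1776] min [0.417 0.159 0.003] max [0.456 0.196 0.034]
scene collar 0.56 [171.6, 148.7, 195.9, 173.4] ztop 0.0443 topc [0.4725 0.0917] min [ 0.445  0.065 -0.002] max [0.513 0.133 0.046]
scene slip_stone 0.61 [303.2, 254.6, 345.6, 296.9] ztop 0.0117 topc [ 0.4548 -0.3554] min [ 0.409 -0.373 -0.002] max [ 0.516 -0.337  0.014]
scene dust_brush 0.86 [343.2, 250.0, 411.2, 314.3] ztop 0.0113 topc [ 0.4948 -0.4418] min [ 0.424 -0.461 -0.003] max [ 0.612 -0.417  0.013]
```

View pics/top.png

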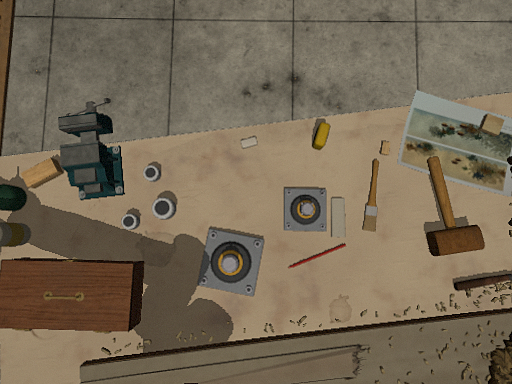

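The top view shows the intended collar (56 mm) at about (163,208), with two smaller look-alikes next to it. The small stand is at (305,209) and the bigger look-alike stand at (232,262). The jaw line, about 71°, already clears the small collars.

```bash
cat >> h.py <<'E'
def delta(target):
    s=manip.state(); r=quat(s['tool_rot']); d=r.inv().apply(np.array(target)-s['tool_pos'])
    y=r.apply([0,1,0]); tz=r.apply([0,0,1])
    print('t',s['time'],'pos',s['tool_pos'].round(4),'delta',d.round(4),'jaw',np.degrees(np.arctan2(y[1],y[0])).round(2),'tz',tz.round(4),'j',np.round(s['joint_pos'],3),'F',s['contact_force'].round(1),'M',s['ft_torque'].round(2),'w',round(s['gripper_width'],3),'g',round(s['grasp_force'],1))
E
python3 - <<'E'
from h import *
W=np.load('top.npy')
for n,(a,b,c,d) in dict(vise=(55,95,130,200),box=(0,255,145,335),block=(20,150,58,190),bottle=(0,180,35,250),mallet=(420,150,490,260)).items():
    P=W[b:d,a:c].reshape(-1,3); H=P[P[:,2]>.03]; print(n,P[:,2].max().round(3),H.min(0).round(3),H.max(0).round(3))
delta([.473,.093,.20])
E
```

```text
vise 0.923 [ 0.417 -0.138  0.03 ] [0.748 0.376 0.923]
box 0.923 [ 0.182 -0.138  0.03 ] [0.417 0.446 0.923]
block 0.923 [ 0.417 -0.138  0.03 ] [0.599 0.462 0.923]
bottle 0.923 [ 0.372 -0.138  0.03 ] [0.539 0.497 0.923]
mallet 0.923 [ 0.372 -0.693  0.03 ] [ 0.533 -0.138  0.923]
t 0.6 pos [0.2053 0.5903 0.2503] delta [-0.4162 -0.3817  0.0503] jaw 70.82 tz [-0.  0. -1.] j [ 1.117  0.053  1.613  0.     1.476 -0.119] F [-0.6 -1.1  0.8] M [-0.03 -0.03  0.02] w 0.999 g 0.0
```

```bash
python3 - <<'E'
from h import *
W=np.load('top.npy')
for n,(a,b,c,d) in dict(vise=(55,95,130,200),box=(0,255,145,335),bottle=(0,180,35,250)).items():
    P=W[b:d,a:c].reshape(-1,3); P=P[P[:,2]<.9]; H=P[P[:,2]>.05]; print(n,np.percentile(P[:,2],[90,98,99.5]).round(3),np.percentile(H,1,0).round(3),np.percentile(H,99,0).round(3))
E
```

```text
vise [0.113 0.115 0.116] [0.51  0.224 0.052] [0.74  0.327 0.117]
box [0.097 0.099 0.115] [0.19  0.141 0.056] [0.343 0.437 0.101]
bottle [0.072 0.1   0.105] [0.375 0.439 0.05 ] [0.522 0.492 0.106]
```

```bash
python3 -m crank '1,-0.042,-0.038,0,0,0,0;1,-0.042,-0.038,0,0,0,0;1,-0.042,-0.038,0,0,0,0;1,-0.042,-0.038,0,0,0,0;1,-0.042,-0.038,0,0,0,0'; python3 -m crank '1,-0.042,-0.038,0,0,0,0;1,-0.042,-0.038,0.01,0,0,0;1,-0.042,-0.038,0.01,0,0,0;1,-0.042,-0.038,0.01,0,0,0;1,-0.038,-0.04,0.02,0,0,0'; python3 -m crank '1,0,0,0,0,0,0;1,0,0,0,0,0,0'
cat >> h.py <<'E'
def look(cam,name,q,pick):
    p=manip.camera_params(cam); im,d=manip.grab_frame(cam); W=cloud(cam,d,p); save(name,im); np.save(name[:-4],W)
    for r in manip.outline_of(cam,q):
        m=r['region']&(d>0); P=W[m]; zt=np.percentile(P[:,2],95); T=P[P[:,2]>zt-.004]
        if len(T)<10: continue
        (cx,cy),rad=cv2.minEnclosingCircle(T[:,:2].astype(np.float32)*1000)
        print(q,round(r['conf'],2),r['extent'],'zt',zt.round(4),'mean',T[:,:2].mean(0).round(4),'circ',cx.__round__(1),round(cy,1),round(rad,1),'mid',((np.percentile(T,1,0)+np.percentile(T,99,0))/2).round(4),'n',len(T))
E
python3 - <<'E'
from h import *
delta([.473,.093,.20]); look('wrist','w1.png','collar',None)
E
```

```text
time: 1.23
tool_pos: [0.3419, 0.3403, 0.2506]
tool_rot: [0.0, 0.166, 0.986, 0.0]
contact_force: [0.8, 0.1, 0.6]
gripper_width: 0.999
grasp_force: 0.0
time: 1.85
tool_pos: [0.4742, 0.091, 0.2013]
tool_rot: [0.002, 0.167, 0.986, 0.0]
contact_force: [0.2, 0.3, -0.2]
gripper_width: 1.003
grasp_force: 0.0
time: 2.1
tool_pos: [0.4727, 0.0929, 0.2005]
tool_rot: [-0.0, 0.167, 0.986, 0.0]
contact_force: [1.0, 0.4, 0.0]
gripper_width: 1.005
grasp_force: 0.0
t 2.1 pos [0.4727 0.0929 0.2005] delta [-0.0002  0.0001  0.0005] jaw 70.79 tz [ 0.e+00  5.e-04 -1.e+00] j [ 3.900e-02 -2.660e-01  1.991e+00  1.000e-03  1.416e+00 -1.196e+00] F [1.  0.4 0. ] M [-0.05  0.01  0.02] w 1.005 g 0.0
collar 0.87 [296.7, 105.0, 333.3, 144.9] zt 0.0327 mean [0.4389 0.1793] circ 439.7 179.9 19.8 mid [0.4393 0.1792 0.031 ] n 1009
collar 0.61 [225.5, 154.1, 275.2, 207.2] zt 0.0442 mean [0.4734 0.0939] circ 474.4 93.9 27.0 mid [0.4744 0.0937 0.0425] n 1679
collar 0.58 [286.7, 211.4, 322.2, 254.3] zt 0.0325 mean [0.5641 0.1313] circ 565.2 131.2 20.0 mid [0.5649 0.1312 0.0309] n 697
```

View pics/w1.png

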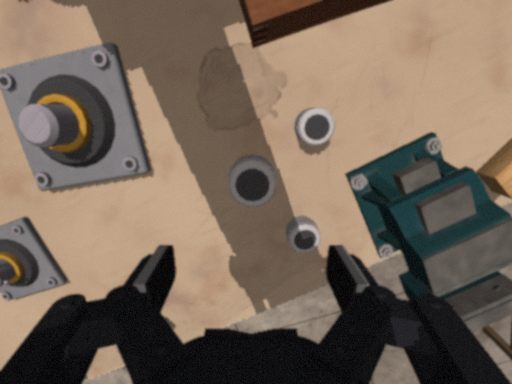

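The wrist view shows the collar at (252,180), well between the jaws' line of travel. The small collars at (314,128) and (303,233) are clear of the fingers. Next I lower and grip.

```bash
python3 -m crank '1,-0.001,0.001,0.05,0,0,0;1,0,0,0.05,0,0,0;1,0,0,0.04,0,0,0;1,0,0,0.023,0,0,0;1,0,0,0.01,0,0,0'; python3 -m crank '0,0,0,0,0,0,0;0,0,0,0,0,0,0;0,0,0,0,0,0,0;0,0,0,0,0,0,0;0,0,0,0,0,0,0'; python3 -m crank '0,0,0,0,0,0,0;0,0,0,0,0,0,0'; python3 -c "
from h import *
delta([.4738,.0937,.15])"
```

```text
time: 2.82
tool_pos: [0.4731, 0.0946, 0.0263]
tool_rot: [-0.001, 0.165, 0.986, -0.0]
contact_force: [-0.5, 0.0, 0.4]
gripper_width: 1.004
grasp_force: 0.0
time: 3.45
tool_pos: [0.4757, 0.0937, 0.0293]
tool_rot: [0.002, 0.167, 0.986, 0.001]
contact_force: [-0.6, 1.4, 7.6]
gripper_width: 0.622
grasp_force: 64.0
time: 3.7
tool_pos: [0.4757, 0.0937, 0.0293]
tool_rot: [0.002, 0.167, 0.986, 0.001]
contact_force: [-0.5, 2.2, 6.7]
gripper_width: 0.625
grasp_force: 64.0
t 3.7 pos [0.4757 0.0937 0.0293] delta [ 0.0014 -0.0004 -0.1207] jaw 70.82 tz [ 3.5e-03  6.0e-04 -1.0e+00] j [ 4.100e-02 -3.000e-02  2.097e+00  1.000e-03  1.071e+00 -1.196e+00] F [-0.5  2.2  6.7] M [0.19 0.13 0.08] w 0.625 g 64.0
```

```bash
python3 -m crank '0,0,0,-0.02,0,0,0;0,0,0,-0.04,0,0,0;0,0,0,-0.05,0,0,0;0,0,0,-0.05,0,0,0;0,0,0,0,0,0,0'; python3 -c "
from h import *
delta([.4765,-.18,.19])
for c in ['top']:
  im,d=manip.grab_frame(c); W=cloud(c,d); save('top2.png',im)
  for r in manip.outline_of(c,'stand'):
    P=W[r['region']&(d>0)]
    if abs(P[:,0].mean()-.477)>.03: continue
    print('plate mid',((P.min(0)+P.max(0))/2).round(4),((np.percentile(P,1,0)+np.percentile(P,99,0))/2).round(4))
    for lo,hi in [(.048,.06),(.016,.035),(.008,.014)]:
      T=P[(P[:,2]>lo)&(P[:,2]<hi)]; print(lo,len(T),T.mean(0).round(4),((np.percentile(T,2,0)+np.percentile(T,98,0))/2).round(4),np.ptp(T,0).round(3))
"
```

```text
time: 4.32
tool_pos: [0.4767, 0.0935, 0.1925]
tool_rot: [0.005, 0.167, 0.986, 0.001]
contact_force: [0.3, 0.0, -3.1]
gripper_width: 0.625
grasp_force: 64.0
t 4.325 pos [0.4767 0.0935 0.1925] delta [-0.0896 -0.2584  0.0025] jaw 70.81 tz [ 9.9e-03  3.0e-04 -1.0e+00] j [ 0.04  -0.254  1.996 -0.     1.391 -1.196] F [ 0.3  0.  -3.1] M [-0.   -0.05  0.06] w 0.625 g 64.0
```

```bash
python3 -m crank '0,-0.018,-0.052,0,0,0,0;0,-0.018,-0.052,0,0,0,0;0,-0.018,-0.052,0,0,0,0;0,-0.018,-0.052,0,0,0,0;0,-0.014,-0.042,0,0,0,0'; python3 -m crank '0,0,0,0,0,0,0;0,0,0,0,0,0,0;0,0,0,0,0,0,0'; python3 - <<'E'
from h import *
delta([.4765,-.27,.12]); look('wrist','w2.png','stand',None)
print(manip.mark_of('wrist','stand'),manip.mark_of('wrist','pin_level'))
E
```

```text
time: 5.05
tool_pos: [0.4712, -0.1722, 0.184]
tool_rot: [-0.003, 0.167, 0.986, 0.001]
contact_force: [0.6, 1.0, -1.8]
gripper_width: 0.627
grasp_force: 64.2
time: 5.42
tool_pos: [0.4726, -0.1696, 0.1861]
tool_rot: [-0.001, 0.166, 0.986, 0.0]
contact_force: [0.0, -0.0, -1.8]
gripper_width: 0.626
grasp_force: 64.4
t 5.425 pos [ 0.4726 -0.1696  0.1861] delta [-0.0366 -0.0936  0.066 ] jaw 70.9 tz [-0.0018  0.0012 -1.    ] j [-0.493 -0.197  1.959  0.     1.382 -1.731] F [ 0.  -0.  -1.8] M [ 0.01 -0.02 -0.01] w 0.626 g 64.4
stand 0.77 [113.2, 151.7, 221.6, 260.6] zt 0.0536 mean [ 0.4778 -0.2667] circ 466.8 -236.2 51.3 mid [ 0.4729 -0.2379  0.1133] n 607
stand 0.6 [211.0, 0.0, 366.2, 115.0] zt 0.0718 mean [ 0.3455 -0.0837] circ 342.8 -82.2 21.0 mid [ 0.3455 -0.0823  0.0707] n 1759
[{'centre': [206.9, 175.0], 'conf': 0.93}, {'centre': [33.4, 287.9], 'conf': 0.72}] [{'centre': [226.9, 165.0], 'conf': 0.87}, {'centre': [21.7, 301.1], 'conf': 0.76}]
```

View pics/w2.png

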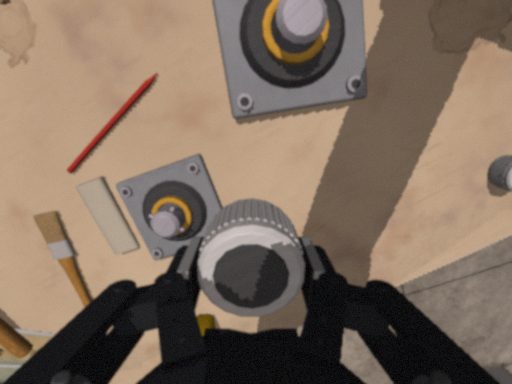

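The wrist view shows the held collar at about (250,268) with its jaws either side of it. The small stand's spindle top is at (166,223) and the slip stone lies to its left. I'll work out the spindle's and collar's axes from depth.

```bash
python3 - <<'E'
from h import *
from scipy.optimize import least_squares
W=np.load('w2.npy'); im=cv2.imread('pics/w2.png')
A=W[190:245,135:200].reshape(-1,3); T=A[(A[:,2]>.048)&(A[:,2]<.062)]
print('spindle top',len(T),np.median(T[:,2]).round(4),T.mean(0).round(4),np.percentile(T,1,0).round(4),np.percentile(T,99,0).round(4))
A=W[150:262,112:225].reshape(-1,3); A=A[np.linalg.norm(A[:,:2]-[.477,-.269],axis=1)<.09]
F=A[(A[:,2]>.016)&(A[:,2]<.0215)&(np.linalg.norm(A[:,:2]-[.477,-.269],axis=1)<.042)]
(cx,cy),r=cv2.minEnclosingCircle((F[:,:2]*1000).astype(np.float32)); print('flange',len(F),cx,cy,r)
Pl=A[(A[:,2]>.008)&(A[:,2]<.0155)]; 
print('plate rect',cv2.minAreaRect((Pl[:,:2]*1000).astype(np.float32)))
C=W[195:320,190:310].reshape(-1,3); C=C[(C[:,2]>.12)&(C[:,2]<.25)]
zt=np.percentile(C[:,2],60); 
h=np.histogram(C[:,2],bins=np.arange(.14,.23,.002)); print([(round(b,3),n) for n,b in zip(*h) if n>50])
U=C[abs(C[:,2]-np.median(C[C[:,2]>.19][:,2]))<.004] if (C[:,2]>.19).any() else C
(cx,cy),r=cv2.minEnclosingCircle((U[:,:2]*1000).astype(np.float32)); print('collar top',len(U),U.mean(0).round(4),cx,cy,r)
E
```

```text
spindle top 615 0.0537 [ 0.4782 -0.2683  0.0532] [ 0.4646 -0.2839  0.0485] [ 0.4937 -0.2553  0.0556]
flange 1380 479.1188659667969 -269.7692565917969 37.510860443115234
plate rect ((479.2810974121094, -286.8526306152344), (143.79330444335938, 110.19532012939453), 89.98714447021484)
[(np.float64(0.164), np.int64(83)), (np.float64(0.166), np.int64(88)), (np.float64(0.168), np.int64(97)), (np.float64(0.17), np.int64(98)), (np.float64(0.172), np.int64(96)), (np.float64(0.174), np.int64(128)), (np.float64(0.176), np.int64(157)), (np.float64(0.178), np.int64(153)), (np.float64(0.18), np.int64(163)), (np.float64(0.182), np.int64(165)), (np.float64(0.184), np.int64(165)), (np.float64(0.186), np.int64(185)), (np.float64(0.188), np.int64(276)), (np.float64(0.19), np.int64(280)), (np.float64(0.192), np.int64(193)), (np.float64(0.194), np.int64(275)), (np.float64(0.196), np.int64(987)), (np.float64(0.198), np.int64(4510)), (np.float64(0.2), np.int64(2501)), (np.float64(0.202), np.int64(82)), (np.float64(0.204), np.int64(92)), (np.float64(0.206), np.int64(109)), (np.float64(0.208), np.int64(117))]
collar top 8189 [ 0.4687 -0.169   0.1993] 471.1466369628906 -170.22496032714844 30.649370193481445
```

```bash
python3 - <<'E'
from h import *
from scipy.optimize import least_squares
W=np.load('w2.npy')
def fit(c,z0,z1,rad,rmax):
    M=(W[...,2]>z0)&(W[...,2]<z1)&(np.linalg.norm(W[...,:2]-c,axis=2)<rmax)
    P=W[M][:,:2]; a=np.array(c,float)
    for k in range(5):
        q=P-a; th=np.arctan2(q[:,1],q[:,0]); r=np.hypot(*q.T); E=[]
        for b in np.linspace(-np.pi,np.pi,49)[:-1]:
            s=(th>=b)&(th<b+np.pi/24)
            if s.sum()>5: 
                E.append(a+np.percentile(r[s],97)*np.array([np.cos(b+np.pi/48),np.sin(b+np.pi/48)]))
        E=np.array(E)
        s=least_squares(lambda x:np.hypot(*(E-x[:2]).T)-x[2],[*a,rad],loss='soft_l1',f_scale=.0007); a=s.x[:2]
    res=np.hypot(*(E-a).T)-s.x[2]
    print(c,s.x.round(4),len(P),len(E),(res*1000).round(1))
fit([.469,-.169],.1955,.203,.028,.032)
fit([.478,-.269],.0515,.058,.012,.02)
fit([.478,-.269],.016,.0225,.034,.038)
# plate planar edges
M=(W[...,2]>.009)&(W[...,2]<.0155); M[:150]=0;M[262:]=0;M[:,:112]=0;M[:,225:]=0
P=W[M]; print(np.percentile(P,[1,50,99],0).round(4))
p=[l for l in []]
E
```

```text
[0.469, -0.169] [ 0.4711 -0.1697  0.0263] 8246 48 [-0.4 -0.4 -0.2 -0.5 -0.1 -0.   0.9  5.8  0.8  0.6  0.8  1.5  3.  -0.3
  0.5  0.1 -0.4 -0.5 -1.1 -0.5 -0.3 -1.1 -0.8 -0.5 -0.8 -0.2 -0.7 -0.1
  0.7  0.8  3.2  1.7  0.9  0.7  0.9  5.8 -0.1  0.1 -0.3 -0.4 -0.2 -0.4
 -0.3 -0.4 -0.2 -0.1 -0.5 -0.2]
[0.478, -0.269] [ 0.4794 -0.2694  0.0137] 512 48 [-0.4 -0.5 -0.8  0.   0.7  0.6  0.2 -2.2 -0.3 -0.5 -0.3  0.7  0.1 -0.2
 -0.4  0.3 -1.5  1.  -0.3 -1.8  0.1  0.4  0.7  0.7  0.5  0.5  0.2 -0.7
  0.4 -0.8  0.3 -0.4  0.1 -0.5 -0.4  0.1 -0.2 -1.2 -0.  -0.7  0.4  0.5
 -0.8  1.   0.4  0.8  0.8  0.5]
[0.478, -0.269] [ 0.4791 -0.2697  0.0361] 1409 43 [ 0.1  0.7 -0.2  0.3  0.2  0.1 -0.3 -1.1  0.4  0.7 -0.1  0.3 -0.6 -0.1
 -0.1 -0.3  0.4 -1.4  0.3 -0.   0.   0.4  0.1  0.3  0.2 -0.3 -0.1  0.3
 -0.4  0.2 -0.1 -0.4 -0.1 -0.   0.2  0.5 -0.3  0.3 -0.7  0.3  0.1 -0.5
 -0.4]
[[ 0.4249 -0.357   0.0091]
 [ 0.4584 -0.2816  0.0121]
 [ 0.5314 -0.2158  0.0152]]
```

```bash
python3 -m crank '0,-0.013,-0.031,0,0,0,0;0,-0.013,-0.031,0,0,0,0;0,-0.014,-0.03,0,0,0,0;0,0,0,0.04,0,0,0;0,0,0,0.02,0,0,0'; python3 -m crank '0,0,0,0,0,0,0;0,0,0,0,0,0,0'; python3 -c "
from h import *
delta([.4807,-.2695,.076])"
```

```text
time: 6.25
tool_pos: [0.4797, -0.2702, 0.1251]
tool_rot: [-0.001, 0.167, 0.986, 0.001]
contact_force: [-0.6, 0.2, -3.0]
gripper_width: 0.628
grasp_force: 64.4
time: 6.5
tool_pos: [0.4814, -0.271, 0.1285]
tool_rot: [0.001, 0.166, 0.986, -0.0]
contact_force: [0.4, 0.1, -1.4]
gripper_width: 0.626
grasp_force: 64.5
t 6.5 pos [ 0.4814 -0.271   0.1285] delta [0.0012 0.0012 0.0525] jaw 70.86 tz [ 0.0014 -0.001  -1.    ] j [-0.647 -0.013  1.891  0.     1.262 -1.884] F [ 0.4  0.1 -1.4] M [-0.06  0.    0.03] w 0.626 g 64.5
```

```bash
python3 -m crank '0,0.001,0.001,0.02,0,0,0;0,0,0,0.02,0,0,0;0,0,0,0.007,0,0,0;0,0,0,0,0,0,0'; python3 -m crank '0,0,0,0.003,0,0,0;0,0,0,0,0,0,0';python3 -m crank '0,0,0,0.003,0,0,0;0,0,0,0,0,0,0'; python3 -c "
from h import *
delta([.4807,-.2695,.076])"
```

```text
time: 7.0
tool_pos: [0.4794, -0.2693, 0.079]
tool_rot: [-0.001, 0.167, 0.986, 0.001]
contact_force: [-0.3, 0.3, -2.4]
gripper_width: 0.625
grasp_force: 64.5
time: 7.25
tool_pos: [0.4802, -0.2699, 0.0777]
tool_rot: [0.0, 0.167, 0.986, -0.0]
contact_force: [-0.1, 0.5, -2.6]
gripper_width: 0.626
grasp_force: 64.5
time: 7.5
tool_pos: [0.4804, -0.27, 0.0748]
tool_rot: [0.001, 0.167, 0.986, -0.0]
contact_force: [-0.0, -0.1, -0.8]
gripper_width: 0.621
grasp_force: 64.7
t 7.5 pos [ 0.4804 -0.27    0.0748] delta [-0.0001  0.0006 -0.0012] jaw 70.82 tz [ 1.e-03 -7.e-04 -1.e+00] j [-0.647  0.054  1.922 -0.     1.164 -1.883] F [-0.  -0.1 -0.8] M [-0.   -0.06 -0.02] w 0.621 g 64.7
```

```bash
python3 -m crank '0,0,0,0.002,0,0,0;0,0,0,0,0,0,0';python3 -m crank '0,0,0,0.002,0,0,0;0,0,0,0,0,0,0'; python3 -c "
from h import *
delta([.4807,-.2695,.076])"
```

```text
time: 7.75
tool_pos: [0.4807, -0.2702, 0.0744]
tool_rot: [0.0, 0.167, 0.986, -0.0]
contact_force: [-2.5, 1.6, 7.9]
gripper_width: 0.627
grasp_force: 65.6
time: 8.0
tool_pos: [0.481, -0.2703, 0.0741]
tool_rot: [0.0, 0.166, 0.986, -0.0]
contact_force: [-7.3, 4.6, 16.7]
gripper_width: 0.621
grasp_force: 66.4
t 8.0 pos [ 0.481  -0.2703  0.0741] delta [ 0.0005  0.0007 -0.0019] jaw 70.83 tz [ 5.e-04 -6.e-04 -1.e+00] j [-0.647  0.057  1.921 -0.     1.163 -1.883] F [-7.3  4.6 16.7] M [0.88 1.26 0.06] w 0.621 g 66.4
```

Careful with the scale: turns go in shares of 2 rad. That gives: 0.08 rad / 2 = 0.04.

```bash
python3 -m crank '0,0.0014,0.0004,-0.001,0,0,0;0,0,0,0,0,0,0'; python3 -c "
from h import *
delta([.4807,-.2695,.076])"; for i in 1; do python3 -m crank '0,0,0,0,0,0,0.04;0,0,0,0,0,0,0.04'; done; python3 -c "
from h import *
delta([.4807,-.2695,.076])"
```

```text
time: 8.25
tool_pos: [0.4805, -0.2701, 0.0743]
tool_rot: [0.002, 0.167, 0.986, -0.001]
contact_force: [-1.7, 0.9, 8.6]
gripper_width: 0.625
grasp_force: 65.4
t 8.25 pos [ 0.4805 -0.2701  0.0743] delta [-0.      0.0006 -0.0017] jaw 70.82 tz [ 0.0036 -0.0027 -1.    ] j [-0.647  0.053  1.924  0.     1.16  -1.883] F [-1.7  0.9  8.6] M [0.19 0.3  0.04] w 0.625 g 65.4
time: 8.5
tool_pos: [0.4805, -0.2705, 0.0744]
tool_rot: [0.002, 0.246, 0.969, -0.001]
contact_force: [-1.2, -0.6, 8.1]
gripper_width: 0.63
grasp_force: 65.6
t 8.5 pos [ 0.4805 -0.2705  0.0744] delta [ 0.0003  0.001  -0.0016] jaw 61.53 tz [ 0.0034 -0.0036 -1.    ] j [-6.470e-01  5.300e-02  1.924e+00 -1.000e-03  1.160e+00 -1.721e+00] F [-1.2 -0.6  8.1] M [-0.04  0.29  0.09] w 0.63 g 65.6
```

Converted, 0.08 rad / 2 = 0.04.

```bash
echo 'from h import *
s=manip.state(); print(s["tool_pos"].round(4)[2],"F",s["contact_force"].round(1),"M",s["ft_torque"].round(2),"j6",s["joint_pos"][5].round(3))' > s.py
python3 -m crank '0,0,0,0,0,0,0.04;0,0,0,0,0,0,0.04' >/dev/null; python3 s.py
python3 -m crank '0,0,0,0,0,0,0.04;0,0,0,0,0,0,0.04' >/dev/null; python3 s.py
python3 -m crank '0,0,0,0,0,0,0.04;0,0,0,0,0,0,0.04' >/dev/null; python3 s.py
```

```text
0.0743 F [-0.3 -1.9  7.4] M [-0.31  0.2   0.09] j6 -1.561
0.0742 F [-2.  -0.3  8.7] M [-0.05  0.37  0.16] j6 -1.401
0.0742 F [ 1.4 -2.8  5.5] M [-0.45 -0.07  0.  ] j6 -1.241
```

Converted, 0.08 rad / 2 = 0.04.

```bash

python3 -m crank '0,0,0,0.0005,0,0,0.04;0,0,0,0,0,0,0.04' >/dev/null; python3 s.py
python3 -m crank '0,0,0,0,0,0,0.04;0,0,0,0,0,0,0.04' >/dev/null; python3 s.py
python3 -m crank '0,0,0,0,0,0,0.04;0,0,0,0,0,0,0.04' >/dev/null; python3 s.py
```

```text
0.0715 F [-0.9  0.2 -1.8] M [ 0.03 -0.03 -0.04] j6 -1.081
0.0708 F [ 1.8 -0.7 -2.9] M [-0.   -0.17  0.  ] j6 -0.921
0.071 F [ 1.6 -3.6 -3.1] M [-0.49 -0.21  1.86] j6 -0.763
```

It caught: z dropped 3 mm and the far keyway wall came up at j6≈-0.77. I'll back off to the middle and go down.

Converted, -0.09 rad / 2 = -0.045.

```bash

python3 -m crank '0,0,0,0,0,0,-0.045;0,0,0,0,0,0,-0.04;0,0,0,0,0,0,0' >/dev/null; python3 s.py
python3 -m crank '0,0,0,0.004,0,0,0;0,0,0,0.004,0,0,0;0,0,0,0,0,0,0' >/dev/null; python3 s.py; python3 -c "
from h import *
delta([.4805,-.2701,.049])"
```

```text
0.0707 F [ 0.5  0.2 -2.8] M [-0.07 -0.14 -0.  ] j6 -0.932
0.0622 F [ 1.5 -2.  -3.5] M [-0.21 -0.23 -0.01] j6 -0.933
t 10.75 pos [ 0.4788 -0.2689  0.0622] delta [-0.0016  0.0013  0.0132] jaw 16.37 tz [-2.e-04 -1.e-04 -1.e+00] j [-0.647  0.069  1.931 -0.     1.142 -0.933] F [ 1.5 -2.  -3.5] M [-0.21 -0.23 -0.01] w 0.623 g 64.4
```

```bash

python3 -m crank '0,0,0,0.003,0,0,0;0,0,0,0.003,0,0,0;0,0,0,0,0,0,0' >/dev/null; python3 s.py
python3 -m crank '0,0,0,0.003,0,0,0;0,0,0,0,0,0,0' >/dev/null; python3 s.py
python3 -m crank '0,0,0,0.003,0,0,0;0,0,0,0,0,0,0' >/dev/null; python3 s.py;  python3 -c "
from h import *
delta([.4805,-.2701,.049])"
```

```text
0.0572 F [-1.9 -0.1  1.5] M [ 0.05  0.11 -0.02] j6 -0.933
0.0542 F [-1.4 -0.   4.1] M [0.09 0.16 0.03] j6 -0.933
0.0512 F [-2.1  0.2  5.6] M [0.16 0.28 0.  ] j6 -0.933
t 11.625 pos [ 0.4791 -0.269   0.0512] delta [-0.0014  0.0011  0.0022] jaw 16.39 tz [ 3.e-04 -3.e-04 -1.e+00] j [-0.647  0.086  1.934 -0.     1.121 -0.933] F [-2.1  0.2  5.6] M [0.16 0.28 0.  ] w 0.622 g 65.2
```

```bash

python3 -m crank '0,0,0,0.002,0,0,0;0,0,0,0,0,0,0' >/dev/null; python3 s.py
python3 -m crank '0,0,0,0.002,0,0,0;0,0,0,0,0,0,0' >/dev/null; python3 s.py
python3 -m crank '0,0,0,0.002,0,0,0;0,0,0,0,0,0,0' >/dev/null; python3 s.py
```

```text
0.0494 F [-2.1  1.5  6.7] M [ 0.26  0.38 -0.01] j6 -0.933
0.0493 F [-7.8  4.3 17.8] M [ 0.77  1.3  -0.02] j6 -0.933
0.0492 F [-14.5   8.8  29.4] M [ 1.44  2.07 -0.05] j6 -0.933
```

```bash

python3 -m crank '0,0,0,-0.001,0,0,0;0,0,0,0,0,0,0;0,0,0,0,0,0,0;0,0,0,0,0,0,0' >/dev/null; python3 s.py
python3 -c "
from h import *
im,d=manip.grab_frame('scene'); save('s3.png',im)
delta([.48,-.27,.049])"
```

```text
0.0492 F [-10.5   6.8  23.3] M [ 1.06  1.63 -0.02] j6 -0.933
t 12.925 pos [ 0.4792 -0.2692  0.0493] delta [-0.001   0.0005  0.0003] jaw 16.4 tz [-1.1e-03  5.0e-04 -1.0e+00] j [-0.647  0.09   1.934 -0.     1.119 -0.933] F [-10.4   7.1  24. ] M [ 1.11  1.63 -0.08] w 0.625 g 66.9
```

View pics/s3.png

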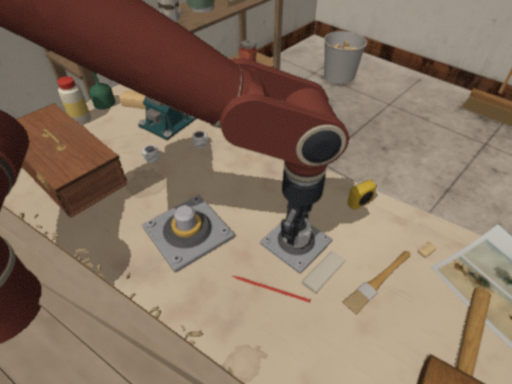

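The scene view shows the collar held down on the small stand at (297,235). The slip stone (325,270), brush (377,282) and tape measure (363,194) are undisturbed. The collar is 25 mm below where it rode on the pins and sits against a hard stop at 23 N, so it's home.

```bash
python3 -c "
from plant import manip
print(manip.job_done())"
```

```text
the job is handed in; nothing more can be done
None
```

The collar is on the small stand's spindle with its keyways over the pins, held flush against the flange at about 23 N, and I handed the job in at about 13 s with the slip stone, tape measure and dust brush undisturbed.

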